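# Tip the steel balls out of the scoop tray

### The job

Lift the steel scoop tray off its wooden board by its crossbar, carry it level to the round steel bowl without losing the two balls, and tip it lip-down over the bowl to about 45 degrees (well short of on end), holding it there a couple of seconds until both balls lie in the bowl. Then bring the tray level again and set it down gently, flat on the middle of its board with its sides parallel to the board's, and let go. Leave the square box empty and do not disturb the other things on the bench.

Things in the scene. Friction and masses are not known exactly. Their poses are not given: they have to be found in the camera images.
- tray: Loose open sheet-steel scoop tray, 0.3 kg, 124 long (x) by 98 wide (y); walls 36 high, 4 thick on three sides. Origin: middle of its underside, below the crossbar; z up. Its -x end is the open mouth: the floor climbs there as a 22 degree ramp, 40 long. Level, the balls stay in; tipped mouth-down by 45 degrees they roll out over the lip within about a second.
- tray_bar (a point): Middle of the flat crossbar that bridges the tray, 73 above its underside; axes as the tray's. The bar is 10 thick (x), 98 long (y), 24 high (61 to 85 above the underside), on an upright at each side wall. Pinch it from above across its 10 mm, fingers closing along the tray's x.
- tray_lip (a point): Middle of the mouth's open lip, 20 above the underside: 65 from the crossbar's middle towards -x of the tray and 53 below it; axes as the tray's.
- tray_in (a point): Point on the tray's inner floor, 15 from the origin towards the closed (+x) end, 4 above the underside.
- board: Plain wooden board fixed on the bench, 160 (x) by 120 (y), 15 thick; origin in the middle of its underside, so its top is 15 above the origin. At the start the tray stands on it, its long sides along the board's, mouth towards the board's -x.
- ball_a_center (a point): Centre of one of two equal loose hollow steel balls, 30 diameter, 45 g, at the start lying in the tray.
- ball_b_center (a point): Centre of the other ball, the same as the first.
- bowl: Round open steel parts bowl held to the bench by its magnetic foot (it does not move): 160 across outside at the rim, 152 inside, narrowing to 120 at the foot, 45 high, floor 6 thick. Origin: middle of its underside.
- bowl_rim (a point): Centre of the bowl's mouth, at rim height, 45 above the bench.
- parts_box: Square open steel box, empty, fixed to the bench, 125 by 125, 45 high: not the bowl. Board, bowl and box stand side by side in any order. Origin: middle of its underside.
- chip_hammer: Bystander, loose, to be left alone: hammer with a wooden handle, 240 long (mm). Origin: near the middle of its underside.
- wire_brush: Bystander, loose, to be left alone: brush with a wooden handle, 220 long (mm). Origin: near the middle of its underside.
- flux_tin: Bystander, loose, to be left alone: small round metal jar, 42 across, 55 high (mm). Origin: near the middle of its underside.
- clamp: Bystander, loose, to be left alone: steel bar clamp, lying flat, 240 long (mm). Origin: near the middle of its underside.
- square_magnet: Bystander, loose, to be left alone: three-cornered grey welding magnet, about 90 wide, 24 high (mm). Origin: near the middle of its underside.
- angle_iron: Bystander, loose, to be left alone: length of steel angle, 180 long, 50 high (mm). Origin: near the middle of its underside.
- pipe_offcut: Bystander, loose, to be left alone: short piece of steel pipe standing on end, 60 across, 60 high (mm). Origin: near the middle of its underside.
Mind the look-alikes: they are no part of the job. Leave any turquoise or yellow look-alike of the bowl alone.

How it is judged:
By the outcome, as a careful person would: the job done as asked, in the order asked, and still so for the second after the job is handed in, with the robot touching nothing.
It also fails if it takes over 67 s, if anything falls off the work surface, if the arm or the gripper's body presses on something with over 40 N, if the wrist force passes 120 N, or if a joint passes its speed limit or range.

### The arm

A 6-joint arm with a two-finger parallel gripper is mounted at the origin on the work surface. World frame = base frame: x ahead of the robot, y to its left, z up, the work surface at z = 0. Lengths are in m, angles in degrees, forces in N, time in s.
With the tool pointing down it reaches from about 0.3 to 0.875 m from the base axis. Payload 6.4 kg.
Tool frame: the origin (TCP) lies at the very end of the fingers, on their centre line; the grasp point (between the pads) lies ctrl.hold_point_z behind it (ctrl.hold_point_z is the distance from the TCP to the grasp point, in m); z points along the fingers, y is the direction in which the jaws open and shut (so a half turn about z gives the same grasp; the last joint's range is limited). The gripper opens to 85 mm and grips with 20 to 120 N. Pads are 22 mm wide; open, the fingers measure 114 mm over their backs; the gripper's body (76 mm by 85 mm) begins 54 mm behind the grasp point. The pads swing forward as they close: fully open they stand 13 mm farther back than shut.
Start: joints at [53.612, 10.359, 92.074, -0, 77.567, -11.82], TCP at [0.239, 0.523, 0.231] pointing down, gripper open.
Joint ranges: [-171.53, 171.53], [-51.25, 118.39], [17.06, 147.69], [-65.23, 245.23], [0, 150.52], [-178.68, 178.68]. Speed limits (degrees/s): [147.25, 147.25, 172.46, 180, 180, 180].

### API

Orientations are given as [roll, pitch, yaw] about the fixed x, y, z axes, in that order (R = Rz(yaw) Ry(pitch) Rx(roll)).
In Python, from plant import ctrl, eyes gives the robot as it stands. The module is installed in compiled form; this text tells all that it offers.
- The arm moves only by the tool carry_out, never from a script. Its argument "plan" is a list of rows, each a list of 3 entries, a list of its own where there are three numbers: the shift along the world's x, y, z in m, then the turn, a rotation vector about the world's x, y, z in rad, then the finger opening in m, from 0 to 0.0854. A call has 1 to 8 rows; each row is the pose to reach, as a shift and turn from the pose measured when the call began; what a row does not reach only later rows make up. A row lasts 1/12 s, in which the tool goes at most 41.7 mm and 7.16 degrees, less where a joint would pass 70% of its speed; a pose out of reach is approached as far as the arm can. A call with a gripper value outside its range is refused whole. The fingers move at their own pace and stop on an object; "squeeze" is the grip in N (left out, the last holds). Time passes only in rows, so rows that repeat a pose let the fingers close. It gives the time, the measured TCP pose, the force and the opening at its end, in the units of the state.
- ctrl.get_state(): the state, without advancing time (a new reading comes with each control period).
- eyes.get_image(name): name is "scene" or "side" or "wrist"; returns (picture, depth): 400x640x3 uint8, red, green, blue; 400x640 float32, m along the optical axis (not along the pixel's ray), 0 where there is no reading.
- eyes.camera_info(name): a dict with "vertical_fov" (degrees; the focal length in pixels is half the picture's height over the tangent of half this angle, whatever the lens; pixels are square), "cx", "cy" (the principal point, pixels), "view" (4x4, takes a point from world to camera coordinates). Camera axes: x right, y up, looking along -z (the intrinsics and any distortion apply to the point x, -y, -z); pixel columns grow to the right and rows downward; lengths in m; the calibration is good to about 2 mm. A picture is of the moment at which its call begins: read the wrist's pose just before it. camera_info takes no time and is no camera call; for the wrist camera it gives the pose at the moment of the call.
- ctrl.hand_in(): hands the job in, once; it reports no verdict.
The state is a dict: "time": time; "joint_positions": joint angles; "qvel": joint speeds; "joint_torque": joint torques, N m; "tcp_pos": TCP position; "ee_rot": TCP orientation; "contact_force": force on the tool from outside, world axes, zero at the start; "ft_torque": the same for the moment, N m; "gripper_width": finger opening in m.
Only numpy, scipy, OpenCV 4.12 (cv2) and the standard library are available. Lean on these libraries where they do the work, as an engineer would, in place of code of your own. Each camera call takes 0.05 s, during which the arm holds its last target.

## Working session

There is one attempt and no reset: what is moved stays moved. The work goes in short steps, Python scripts to look and compute and a tool call to move; the robot and the scene stay as the last step left them, time stands still between calls to the robot, and variables do not carry over. Pictures are saved under pics/ and viewed, and the job is handed in when it is done.

Besides the shell and the picture viewer there is one more tool, called after "Request:" in YAML: its name, and indented under it one key for each argument. carry_out: Moves the arm, as the interface text tells. Its arguments: {"type":"object","properties":{"plan":{"type":"array"},"squeeze":{"type":"number"}},"required":["plan"]}

```bash
mkdir -p pics; cat > h.py <<'E'
import numpy as np, cv2
from plant import ctrl, eyes
def grab(n,tag):
    info=eyes.camera_info(n); im,d=eyes.get_image(n)
    cv2.imwrite(f'pics/{tag}.png',im[:,:,::-1]); np.savez(f'pics/{tag}.npz',im=im,d=d,V=np.array(info['view']),cx=info['cx'],cy=info['cy'],fov=info['vertical_fov'])
    return im,d,info
def load(tag): return np.load(f'pics/{tag}.npz')
def f(c): return 200/np.tan(np.radians(float(c['fov'])/2))
def ray(c,u,v):
    F=f(c); V=c['V']; R=V[:3,:3]; t=V[:3,3]
    d=np.array([(u-c['cx'])/F,-(v-c['cy'])/F,-1.0])
    return -R.T@t, R.T@d
def onplane(c,u,v,z):
    o,d=ray(c,u,v); s=(z-o[2])/d[2]; return o+s*d
def depthpt(c,u,v):
    o,d=ray(c,u,v); return o+d*c['d'][int(v),int(u)]
def cloud(c):
    v,u=np.mgrid[:400,:640]; F=f(c); V=c['V'];D=c['d']
    P=np.stack([(u-c['cx'])/F*D,-(v-c['cy'])/F*D,-D],-1)
    return (P-V[:3,3])@V[:3,:3]
def proj(c,p):
    q=c['V'][:3,:3]@np.array(p)+c['V'][:3,3]; F=f(c)
    return c['cx']+F*q[0]/-q[2], c['cy']-F*q[1]/-q[2]
E
python3 - <<'E'
from h import *
print(ctrl.get_state(), ctrl.hold_point_z)
for n in ['scene','side','wrist']:
    im,d,i=grab(n,n+'0'); print(n,i, (d>0).mean())
E
```

```text
{'time': 0.0, 'joint_positions': array([ 5.36120160e+01,  1.04028422e+01,  9.21308569e+01,  1.42748332e-03,
        7.75667225e+01, -1.18190415e+01]), 'qvel': array([ 0.00578706,  0.0739709 ,  0.01567882,  0.03139786, -0.02949437,
       -0.04482642]), 'joint_torque': array([-8.45609338e-04, -4.44870543e+01, -3.51346815e+01, -2.66101715e-04,
        9.10409493e-03, -3.52883760e-06]), 'tcp_pos': array([0.23871744, 0.52251094, 0.23038158]), 'ee_rot': array([-1.79901993e+02, -2.19324096e-02,  1.55430730e+02]), 'contact_force': array([-0.06845952, -0.24864403, -0.50964659]), 'ft_torque': array([ 0.01722481, -0.00245357, -0.0214229 ]), 'gripper_width': 0.08527056389974014} 0.0187
scene {'vertical_fov': 51.20979889844077, 'cx': 314.7079019500847, 'cy': 194.29285984933804, 'view': array([[-0.78573629,  0.61853679,  0.00554285,  0.47829121],
       [-0.47341675, -0.60710723,  0.63819855,  0.07998889],
       [ 0.39811439,  0.49883168,  0.76985186, -1.56954271],
       [ 0.        ,  0.        ,  0.        ,  1.        ]])} 0.9959453125
side {'vertical_fov': 47.017101744999465, 'cx': 321.1201574475886, 'cy': 200.15193447140004, 'view': array([[ 0.93764706, -0.34737983,  0.01205156, -0.51962493],
       [ 0.22384662,  0.63000502,  0.74363053, -0.06014506],
       [-0.26591479, -0.69456528,  0.66848216, -1.88390489],
       [ 0.        ,  0.        ,  0.        ,  1.        ]])} 0.97170703125
wrist {'vertical_fov': 71.28091756939993, 'cx': 318.55308433478075, 'cy': 202.9439687488483, 'view': array([[ 4.15898720e-01,  9.09410851e-01, -3.99617970e-04,
        -5.74879879e-01],
       [-8.67986111e-01,  3.96822851e-01, -2.98549386e-01,
         3.90052855e-02],
       [-2.71345474e-01,  1.24513170e-01,  9.54394103e-01,
        -3.79717920e-01],
       [ 0.00000000e+00,  0.00000000e+00,  0.00000000e+00,
         1.00000000e+00]])} 0.9959375
```

View pics/scene0.png

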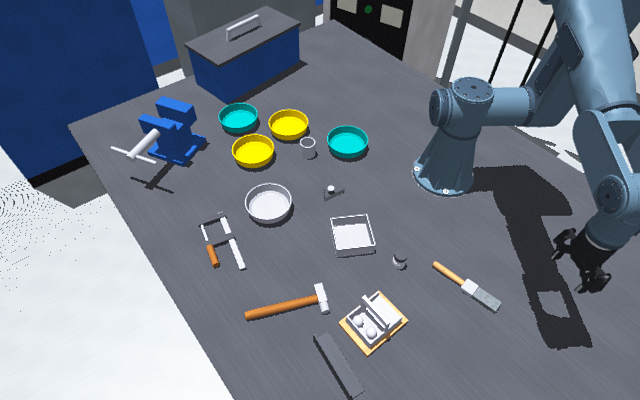

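View pics/side0.png

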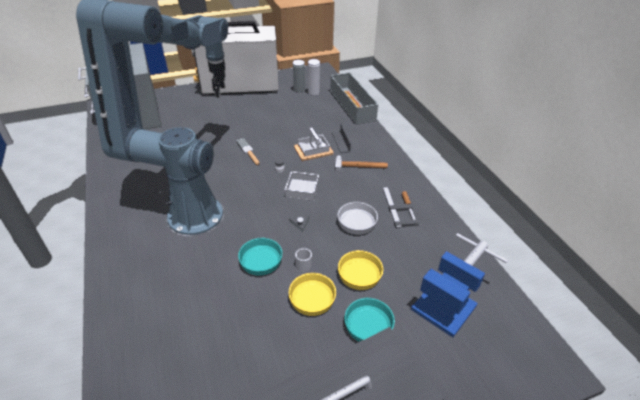

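View pics/wrist0.png

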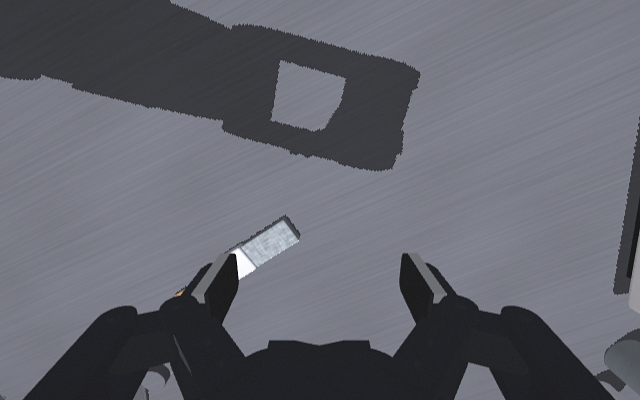

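The scene camera shows the tray with two balls on its orange board at (373,322), its mouth toward the lower left. The steel box is at (352,235) and the steel bowl at (269,205). The bowls at (238,118), (347,142), (288,125) and (252,151) are turquoise or yellow look-alikes. Next I'll take enlarged crops and measurements.

```bash
python3 - <<'E'
from h import *
c=load('scene0'); im=c['im'][:,:,::-1]
a=cv2.resize(im[270:370,320:430],None,fx=5,fy=5,interpolation=cv2.INTER_CUBIC)
b=cv2.resize(im[170:270,230:390],None,fx=3,fy=3,interpolation=cv2.INTER_CUBIC)
o=np.zeros((600,800,3),np.uint8); o[:500,:550]=a; 
cv2.imwrite('pics/cropA.png',a); cv2.imwrite('pics/cropB.png',b)
P=cloud(c)
for n,(u,v) in dict(bench=(300,270),ballL=(358,322),ballR=(370,332),bar=(380,310),bowlfloor=(269,205),boxfloor=(352,235),board=(368,350),tin=(400,258)).items():
    print(n,P[v,u].round(4))
np.set_printoptions(suppress=True)
# bowl rim: points z in 40..50mm near bowl
m=(P[:,:,2]>0.038)&(P[:,:,2]<0.052)
reg=np.zeros_like(m); reg[170:240,230:310]=1
q=P[m&reg]; print(len(q)); 
A=np.c_[2*q[:,:2],np.ones(len(q))]; s=np.linalg.lstsq(A,(q[:,:2]**2).sum(1),rcond=None)[0]
print('bowl c',s[:2],'r',np.sqrt(s[2]+s[0]**2+s[1]**2),q[:,2].mean())
reg[:]=0; reg[205:262,322:385]=1
q=P[m&reg]; print('box',cv2.minAreaRect((q[:,:2]*1000).astype(np.float32)))
# board top, orange
hsv=cv2.cvtColor(c['im'],cv2.COLOR_RGB2HSV)
reg[:]=0; reg[280:365,330:415]=1
om=(hsv[:,:,0]<25)&(hsv[:,:,1]>90)&reg&(abs(P[:,:,2]-0.015)<0.005)
q=P[om]; print('board',len(q),q[:,2].mean(),cv2.minAreaRect((q[:,:2]*1000).astype(np.float32)))
bm=reg&(P[:,:,2]>0.094)&(P[:,:,2]<0.106)
q=P[bm]; print('bar',len(q),q[:,2].mean(),q[:,2].max(),cv2.minAreaRect((q[:,:2]*1000).astype(np.float32)))
rm=reg&(P[:,:,2]>0.046)&(P[:,:,2]<0.056)
q=P[rm]; print('wall',len(q),cv2.minAreaRect((q[:,:2]*1000).astype(np.float32)))
E
```

```text
bench [ 0.6666 -0.0009 -0.0031]
ballL [0.6538 0.2496 0.0461]
ballR [0.6471 0.2906 0.0462]
bar [0.5726 0.2563 0.0239]
bowlfloor [ 0.5996 -0.2707  0.0032]
boxfloor [0.4547 0.0041 0.0045]
board [0.6736 0.3164 0.0124]
tin [0.4207 0.1803 0.0545]
195
bowl c [ 0.60742852 -0.26101299] r 0.07693747091740859 0.04231894495236369
box ((465.12799072265625, 10.753494262695312), (129.48020935058594, 125.60942077636719), 60.215354919433594)
board 333 0.01438248732665317 ((607.944091796875, 266.46514892578125), (119.69438171386719, 161.57180786132812), 89.64435577392578)
bar 152 0.09923315283117091 0.10445093744560478 ((613.43310546875, 266.24432373046875), (96.88307189941406, 14.683281898498535), 89.34954833984375)
wall 262 ((666.5265502929688, 265.70489501953125), (98.93640899658203, 237.566650390625), 89.7348403930664)
```

View pics/cropA.png

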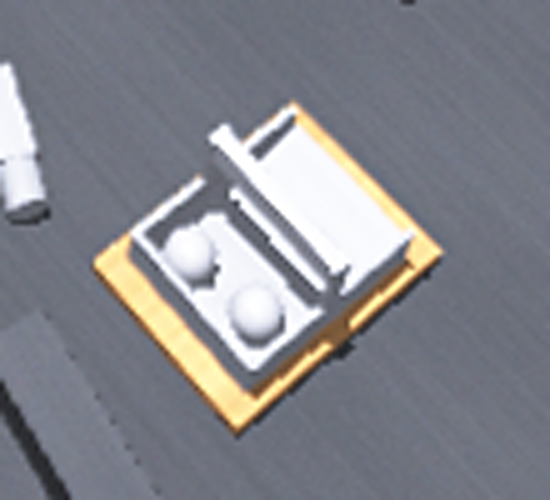

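View pics/cropB.png

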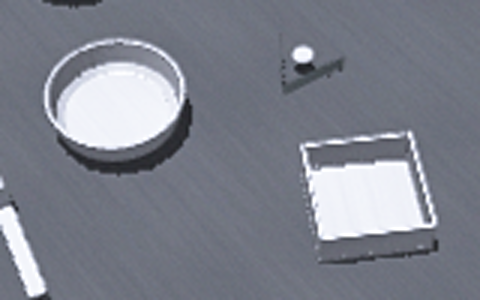

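Confirmed in the crops. The tray's closed end, with both balls, points to world +x, and its ramp and mouth point to -x, toward the robot. The round steel bowl fits at (0.607, -0.261) with r≈77 mm, and the square box is at (0.465, 0.011). Next I'll move above the crossbar.

Request:
carry_out:
  plan:
    - [[0.04, -0.028, 0.02], [0, 0, -0.12], 0.085]
    - [[0.08, -0.056, 0.02], [0, 0, -0.24], 0.085]
    - [[0.112, -0.078, 0.02], [0, 0, -0.36], 0.085]
    - [[0.144, -0.1, 0.02], [0, 0, -0.48], 0.085]
    - [[0.176, -0.122, 0.02], [0, 0, -0.6], 0.085]
    - [[0.208, -0.144, 0.02], [0, 0, -0.72], 0.085]
    - [[0.24, -0.166, 0.02], [0, 0, -0.84], 0.085]
    - [[0.272, -0.188, 0.02], [0, 0, -0.96], 0.085]
  squeeze: 60

```text
time: 0.82
tcp_pos: [0.5118, 0.3333, 0.2503]
ee_rot: [-179.9, -0.0, 100.1]
contact_force: [0.6, 0.7, -0.3]
gripper_width: 0.085
```

Request:
carry_out:
  plan:
    - [[0.03, -0.02, 0], [0, 0, -0.06], 0.085]
    - [[0.06, -0.04, 0], [0, 0, -0.12], 0.085]
    - [[0.09, -0.06, 0], [0, 0, -0.18], 0.085]
    - [[0.098, -0.067, 0], [0, 0, -0.182], 0.085]
    - [[0.098, -0.067, 0], [0, 0, -0.182], 0.085]
    - [[0.098, -0.067, 0], [0, 0, -0.182], 0.085]

```text
time: 1.32
tcp_pos: [0.6094, 0.266, 0.2495]
ee_rot: [-179.8, -0.0, 89.6]
contact_force: [-0.3, 0.4, 0.6]
gripper_width: 0.0847
```

```bash
python3 - <<'E'
from h import *
im,d,i=grab('wrist','wrist1'); s=ctrl.get_state(); print(s['tcp_pos'],s['ee_rot'],s['joint_positions'])
c=load('wrist1'); print('bar proj',proj(c,[0.61,0.266,0.1]),proj(c,[0.61,0.217,0.1]))
E
```

```text
[0.60883235 0.26682501 0.24983302] [-1.79814998e+02 -2.89705432e-02  8.97049444e+01] [1.34231664e+01 2.09614382e+01 7.67620452e+01 7.26464684e-02
 8.24493768e+01 1.37085206e+01]
bar proj (np.float64(318.98167661378255), np.float64(189.89139222678412)) (np.float64(319.24698621780493), np.float64(231.661535688171))
```

View pics/wrist1.png

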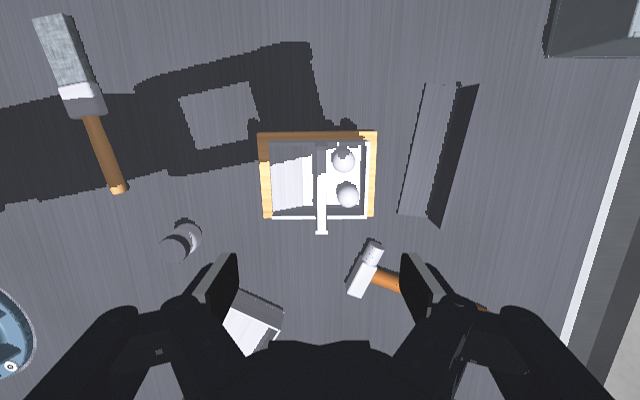

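The wrist view shows the bar at columns 317–327, rows 145–233. The balls are at (343,160) and (347,195), on the closed (+x) side. The board outline is clear. Next I'll measure it.

```bash
python3 - <<'E'
from h import *
np.set_printoptions(suppress=True,precision=4)
c=load('wrist1'); P=cloud(c)
reg=np.zeros((400,640),bool); reg[125:240,250:385]=1
m=reg&(abs(P[:,:,2]-0.1)<0.008); q=P[m]; print('bar',len(q),q[:,2].mean(),cv2.minAreaRect((q[:,:2]*1000).astype(np.float32)))
for v in range(145,235,6):
    us=np.where(m[v])[0]
    if len(us): print(v,us.min(),us.max(), onplane(c,us.min()-.5,v,0.1)[:2],onplane(c,us.max()+.5,v,0.1)[:2])
hsv=cv2.cvtColor(c['im'],cv2.COLOR_RGB2HSV)
om=(hsv[:,:,0]<25)&(hsv[:,:,1]>70)&reg
v,u=np.where(om); q=np.array([onplane(c,a,b,0.015)[:2] for a,b in zip(u,v)]); print('board',len(q),cv2.minAreaRect((q*1000).astype(np.float32)))
big=cv2.resize(c['im'][120:245,245:390,::-1],None,fx=5,fy=4.8,interpolation=cv2.INTER_CUBIC); big=cv2.resize(c['im'][120:245,245:390,::-1],None,fx=4.5,fy=4.5,interpolation=cv2.INTER_CUBIC); cv2.imwrite('pics/crop1.png',big)
# wall tops
w=reg&(abs(P[:,:,2]-0.051)<0.004); q=P[w]; print('wall',len(q),cv2.minAreaRect((q[:,:2]*1000).astype(np.float32)))
E
```

```text
bar 838 0.10031158986507072 ((612.093994140625, 264.2830505371094), (13.546820640563965, 98.3761978149414), 0.17708322405815125)
145 315 327 [0.6057 0.3139] [0.6191 0.3138]
151 317 325 [0.6077 0.3078] [0.617  0.3077]
157 317 325 [0.6076 0.3015] [0.617  0.3015]
163 317 325 [0.6076 0.2952] [0.617  0.2952]
169 317 325 [0.6075 0.2889] [0.617  0.2888]
175 317 325 [0.6075 0.2824] [0.6171 0.2824]
181 317 325 [0.6074 0.2759] [0.6171 0.2758]
187 317 325 [0.6073 0.2692] [0.6171 0.2692]
193 317 325 [0.6073 0.2625] [0.6171 0.2625]
199 317 325 [0.6072 0.2557] [0.6171 0.2557]
205 317 325 [0.6072 0.2488] [0.6171 0.2488]
211 317 325 [0.6071 0.2418] [0.6171 0.2418]
217 317 325 [0.607  0.2347] [0.6171 0.2347]
223 317 325 [0.607  0.2276] [0.6171 0.2275]
229 316 327 [0.6058 0.2203] [0.6194 0.2202]
board 1816 ((607.5077514648438, 263.58416748046875), (159.51019287109375, 120.5785140991211), 0.7034788131713867)
wall 1197 ((609.6232299804688, 264.40802001953125), (123.97123718261719, 98.23533630371094), 0.3232579529285431)
```

View pics/crop1.png

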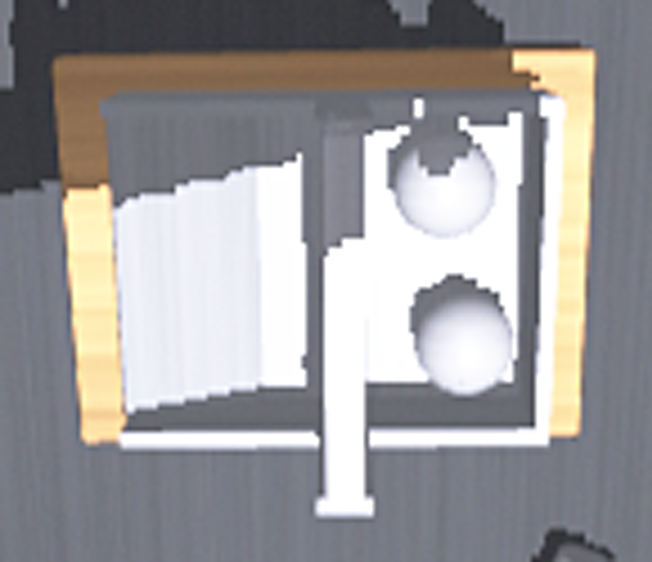

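Request:
carry_out:
  plan:
    - [[0.001, -0.001, -0.03], [0, -0.003, 0.009], 0.085]
    - [[0.002, -0.0015, -0.06], [0, -0.003, 0.009], 0.085]
    - [[0.002, -0.0015, -0.09], [0, -0.003, 0.009], 0.085]
    - [[0.002, -0.0015, -0.115], [0, -0.003, 0.009], 0.085]
    - [[0.002, -0.0015, -0.135], [0, -0.003, 0.009], 0.085]
    - [[0.002, -0.0015, -0.15], [0, -0.003, 0.009], 0.085]
    - [[0.002, -0.0015, -0.16], [0, -0.003, 0.009], 0.085]
    - [[0.002, -0.0015, -0.16], [0, -0.003, 0.009], 0.085]

```text
time: 2.03
tcp_pos: [0.608, 0.2664, 0.0873]
ee_rot: [-179.7, 0.0, 90.4]
contact_force: [-0.3, 0.3, -0.7]
gripper_width: 0.0848
```

```bash
python3 - <<'E'
from h import *
s=ctrl.get_state(); print(s['tcp_pos'],s['ee_rot'])
im,d,i=grab('wrist','wrist2')
E
```

```text
[0.60799709 0.26635582 0.08734565] [-1.79731419e+02  1.59598597e-02  9.03545298e+01]
```

View pics/wrist2.png

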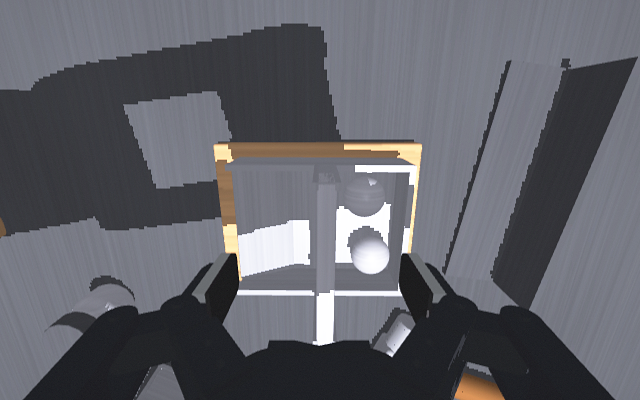

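```bash
python3 - <<'E'
from h import *
np.set_printoptions(suppress=True,precision=4)
c=load('wrist2'); P=cloud(c)
reg=np.zeros((400,640),bool); reg[150:345,290:360]=1
m=reg&(abs(P[:,:,2]-0.1)<0.008)
for v in range(180,340,20):
    us=np.where(m[v])[0]
    if len(us): a=onplane(c,us.min()-.5,v,0.1);b=onplane(c,us.max()+.5,v,0.1);print(v,us.min(),us.max(),a[:2],b[:2],(a+b)[0]/2)
for k in range(5): s=ctrl.get_state();print(s['tcp_pos'],s['time'])
im,d,i=grab('wrist','wrist3'); s=ctrl.get_state();print(s['tcp_pos'],s['time'])
E
```

```text
180 312 340 [0.605  0.3135] [0.6188 0.3136] 0.6118855201236502
200 316 336 [0.6069 0.3036] [0.6172 0.3036] 0.6120254364356745
220 316 335 [0.6069 0.2931] [0.6169 0.2932] 0.611920975909041
240 316 335 [0.6069 0.2822] [0.6172 0.2823] 0.6120674530311583
260 316 334 [0.607  0.2707] [0.6169 0.2708] 0.6119589984591275
280 316 334 [0.607  0.2587] [0.6172 0.2588] 0.6121135900450021
300 316 333 [0.607  0.2461] [0.617  0.2462] 0.6120008434557489
320 316 333 [0.6071 0.2328] [0.6172 0.2329] 0.6121644848414312
[0.6092 0.2663 0.0891] 2.0833
[0.6092 0.2663 0.0891] 2.0833
[0.6092 0.2663 0.0891] 2.0833
[0.6092 0.2663 0.0891] 2.0833
[0.6092 0.2663 0.0891] 2.0833
[0.6104 0.2663 0.0905] 2.1333
```

Request:
carry_out:
  plan:
    - [[0.002, -0.001, -0.007], [0, 0, 0], 0.085]
    - [[0.002, -0.001, -0.014], [0, 0, 0], 0.085]
    - [[0.002, -0.001, -0.02], [0, 0, 0], 0.085]
    - [[0.002, -0.001, -0.02], [0, 0, 0], 0.07]
    - [[0.002, -0.001, -0.02], [0, 0, 0], 0.05]
    - [[0.002, -0.001, -0.02], [0, 0, 0], 0.04]
    - [[0.002, -0.001, -0.02], [0, 0, 0], 0.03]
    - [[0.002, -0.001, -0.02], [0, 0, 0], 0.024]

```text
time: 2.8
tcp_pos: [0.6127, 0.2653, 0.0708]
ee_rot: [180.0, -0.0, 90.3]
contact_force: [0.6, 0.3, 0.0]
gripper_width: 0.0252
```

Request:
carry_out:
  plan:
    - [[-0.0003, 0, -0.001], [0, 0, 0], 0.02]
    - [[-0.0003, 0, -0.001], [0, 0, 0], 0.017]
    - [[-0.0003, 0, -0.001], [0, 0, 0], 0.014]
    - [[-0.0003, 0, -0.001], [0, 0, 0], 0.012]
    - [[-0.0003, 0, -0.001], [0, 0, 0], 0.01]
    - [[-0.0003, 0, -0.001], [0, 0, 0], 0.006]
    - [[-0.0003, 0, -0.001], [0, 0, 0], 0.0]
    - [[-0.0003, 0, -0.001], [0, 0, 0], 0.0]
  squeeze: 60

```text
time: 3.47
tcp_pos: [0.6122, 0.2653, 0.0699]
ee_rot: [180.0, -0.0, 90.3]
contact_force: [-1.2, -0.5, 2.0]
gripper_width: 0.0093
```

```bash
python3 - <<'E'
from h import *
s=ctrl.get_state(); print(s)
im,d,i=grab('wrist','wrist4')
E
```

```text
{'time': 3.4667, 'joint_positions': array([1.32431186e+01, 3.14699815e+01, 8.39811260e+01, 4.65556683e-02,
       6.45204266e+01, 1.29204687e+01]), 'qvel': array([-0.16334178,  0.04320891,  0.02063929,  0.04421305,  0.02063061,
        0.0434864 ]), 'joint_torque': array([-3.77847394e-01, -5.69892347e+01, -3.13241994e+01, -7.14749331e-02,
       -6.66008536e-01, -2.46794889e-02]), 'tcp_pos': array([0.61224305, 0.26534507, 0.06994292]), 'ee_rot': array([ 1.79981661e+02, -4.73365102e-02,  9.03026402e+01]), 'contact_force': array([-1.22889496, -0.51600904,  1.9761772 ]), 'ft_torque': array([ 0.01026737,  0.35955915, -0.07595877]), 'gripper_width': 0.009283191312368204}
```

View pics/wrist4.png

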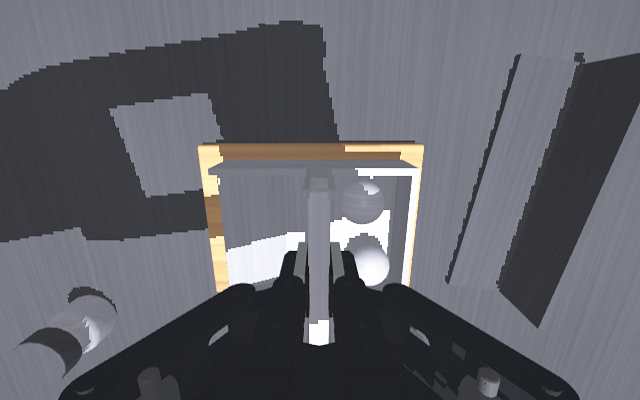

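The grip holds at a width of 9.3 mm. Lifting gently.

Request:
carry_out:
  plan:
    - [[0, 0, 0.002], [0, 0, 0], 0]
    - [[0, 0, 0.006], [0, 0, 0], 0]
    - [[0, 0, 0.012], [0, 0, 0], 0]
    - [[0, 0, 0.02], [0, 0, 0], 0]
    - [[0, 0, 0.03], [0, 0, 0], 0]
    - [[0, 0, 0.04], [0, 0, 0], 0]
    - [[0, 0, 0.05], [0, 0, 0], 0]
    - [[0, 0, 0.06], [0, 0, 0], 0]

```text
time: 4.18
tcp_pos: [0.6126, 0.2655, 0.1316]
ee_rot: [179.9, -0.1, 90.3]
contact_force: [0.7, -0.2, -3.9]
gripper_width: 0.0093
```

```bash
python3 - <<'E'
from h import *
np.set_printoptions(suppress=True,precision=4)
s=ctrl.get_state(); print(s['tcp_pos'],s['ee_rot'],s['contact_force'],s['gripper_width'])
im,d,i=grab('wrist','wrist5'); grab('scene','scene5')
c=load('scene5'); im=c['im'][230:370,290:450,::-1]
cv2.imwrite('pics/crop5.png',cv2.resize(im,None,fx=4,fy=4,interpolation=cv2.INTER_CUBIC))
c=load('wrist5'); P=cloud(c)
cv2.imwrite('pics/crop5w.png',c['im'][:,:,::-1])
# board now unobstructed? 
hsv=cv2.cvtColor(c['im'],cv2.COLOR_RGB2HSV)
E
```

```text
[0.6126 0.2655 0.1316] [179.9187  -0.0626  90.3045] [ 0.6748 -0.2494 -3.8572] 0.009278970108589517
```

View pics/crop5.png

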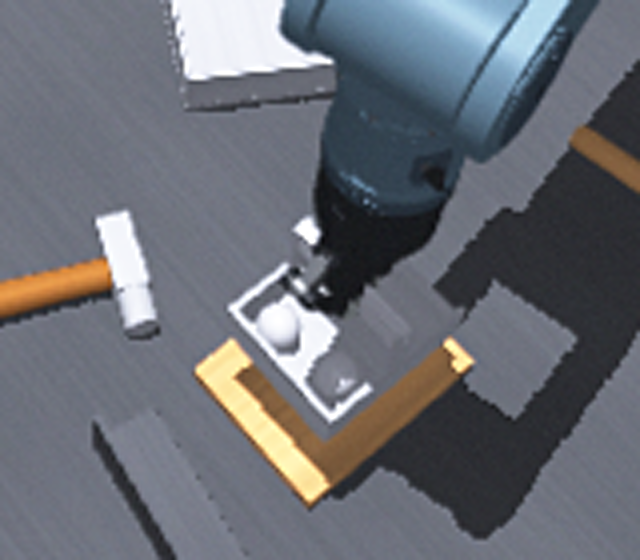

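View pics/crop5w.png

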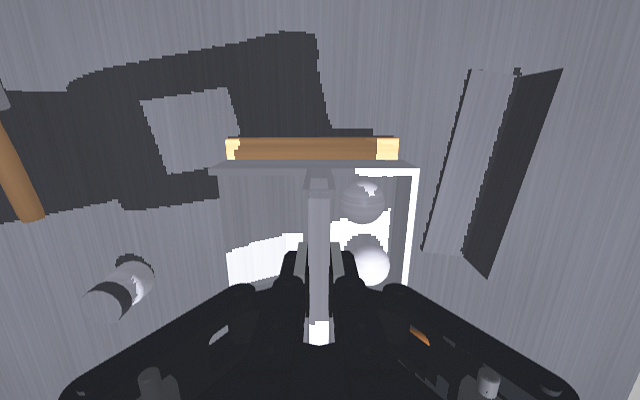

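The tray is level with both balls in, and the 3.9 N load matches tray plus balls. Carrying it toward the bowl.

Request:
carry_out:
  plan:
    - [[0.0005, -0.005, 0.003], [0, 0, -0.005], 0]
    - [[0.002, -0.015, 0.007], [0, 0, -0.014], 0]
    - [[0.004, -0.029, 0.012], [0, 0, -0.027], 0]
    - [[0.006, -0.046, 0.017], [0, 0, -0.042], 0]
    - [[0.008, -0.065, 0.022], [0, 0, -0.06], 0]
    - [[0.01, -0.085, 0.026], [0, 0, -0.078], 0]
    - [[0.013, -0.105, 0.028], [0, 0, -0.097], 0]
    - [[0.015, -0.125, 0.028], [0, 0, -0.115], 0]

```text
time: 4.95
tcp_pos: [0.6295, 0.1382, 0.162]
ee_rot: [179.6, -0.1, 83.6]
contact_force: [1.1, -0.1, -4.0]
gripper_width: 0.0096
```

Request:
carry_out:
  plan:
    - [[0.0024, -0.02, 0], [0, 0, -0.018], 0]
    - [[0.0048, -0.04, 0], [0, 0, -0.037], 0]
    - [[0.007, -0.06, 0], [0, 0, -0.055], 0]
    - [[0.0096, -0.08, 0], [0, 0, -0.073], 0]
    - [[0.012, -0.1, 0], [0, 0, -0.092], 0]
    - [[0.0144, -0.12, 0], [0, 0, -0.11], 0]
    - [[0.0168, -0.14, 0], [0, 0, -0.129], 0]
    - [[0.0192, -0.16, 0], [0, 0, -0.147], 0]

```text
time: 5.62
tcp_pos: [0.6481, -0.0244, 0.1619]
ee_rot: [179.7, -0.1, 75.0]
contact_force: [-0.7, -0.4, -3.7]
gripper_width: 0.0092
```

```bash
python3 - <<'E'
from h import *
np.set_printoptions(suppress=True,precision=4)
s=ctrl.get_state(); print(s['tcp_pos'],s['ee_rot'],s['contact_force'],s['gripper_width'],s['joint_positions'])
E
```

```text
[ 0.6481 -0.0244  0.1619] [179.6842  -0.0625  74.9895] [-0.6758 -0.4041 -3.7474] 0.009229474160686837 [-12.6451  22.9576  84.5241   0.0519  72.2001   2.3499]
```

Request:
carry_out:
  plan:
    - [[0.0024, -0.02, 0], [0, 0, -0.019], 0]
    - [[0.0048, -0.04, 0], [0, 0, -0.038], 0]
    - [[0.007, -0.06, 0], [0, 0, -0.057], 0]
    - [[0.0096, -0.08, 0], [0, 0, -0.075], 0]
    - [[0.012, -0.1, 0], [0, 0, -0.094], 0]
    - [[0.0144, -0.12, 0], [0, 0, -0.113], 0]
    - [[0.0168, -0.14, 0], [0, 0, -0.132], 0]
    - [[0.019, -0.16, 0], [0, 0, -0.15], 0]

```text
time: 6.28
tcp_pos: [0.6662, -0.187, 0.1617]
ee_rot: [179.7, -0.0, 66.2]
contact_force: [0.5, -0.4, -3.5]
gripper_width: 0.0095
```

Request:
carry_out:
  plan:
    - [[0.002, -0.018, 0], [0, 0, -0.017], 0]
    - [[0.004, -0.036, 0], [0, 0, -0.034], 0]
    - [[0.006, -0.053, 0], [0, 0, -0.05], 0]
    - [[0.008, -0.069, 0], [0, 0, -0.065], 0]
    - [[0.01, -0.083, 0], [0, 0, -0.08], 0]
    - [[0.011, -0.095, 0], [0, 0, -0.091], 0]
    - [[0.012, -0.104, 0], [0, 0, -0.1], 0]
    - [[0.0125, -0.11, 0], [0, 0, -0.106], 0]

```text
time: 6.95
tcp_pos: [0.6788, -0.2981, 0.1616]
ee_rot: [179.7, -0.0, 60.1]
contact_force: [0.9, 0.0, -3.4]
gripper_width: 0.0092
```

```bash
python3 - <<'E'
from h import *
np.set_printoptions(suppress=True,precision=4)
s=ctrl.get_state(); print(s['tcp_pos'],s['ee_rot'],s['contact_force'],s['gripper_width'],s['joint_positions'])
grab('wrist','wrist6'); grab('scene','scene6')
c=load('scene6'); cv2.imwrite('pics/crop6.png',cv2.resize(c['im'][120:270,170:370,::-1],None,fx=3.5,fy=3.5,interpolation=cv2.INTER_CUBIC))
E
```

```text
[ 0.6788 -0.2981  0.1616] [179.7336  -0.0333  60.0985] [ 0.9396  0.0248 -3.3876] 0.009249618624886578 [-32.8732  34.2654  68.2658   0.0482  77.2045  -2.9823]
```

View pics/wrist6.png

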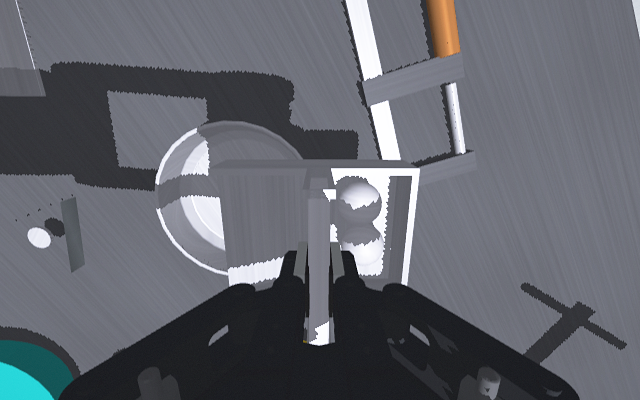

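View pics/crop6.png

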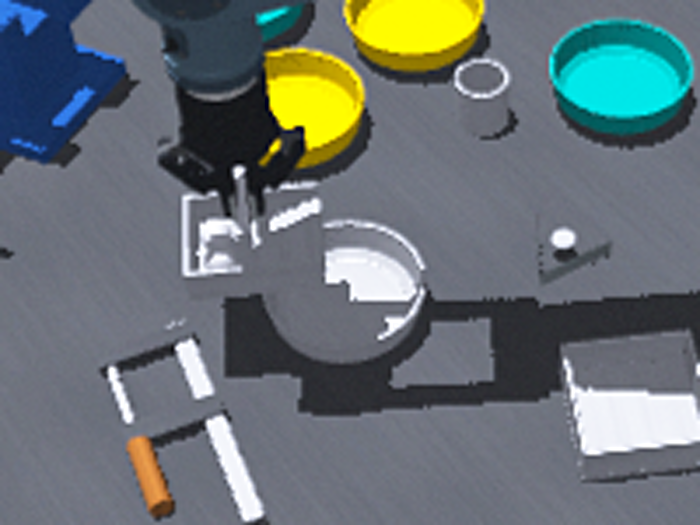

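Both balls are still in the tray, at (357,205) and (362,245), and the mouth is over the round bowl. Next I'll check the bowl centre from the wrist view.

```bash
python3 - <<'E'
from h import *
np.set_printoptions(suppress=True,precision=4)
c=load('wrist6'); P=cloud(c)
reg=np.zeros((400,640),bool); reg[110:280,145:310]=1
m=reg&(abs(P[:,:,2]-0.043)<0.004); q=P[m]
for k in range(3):
    A=np.c_[2*q[:,:2],np.ones(len(q))]; s=np.linalg.lstsq(A,(q[:,:2]**2).sum(1),rcond=None)[0]; r=np.sqrt(s[2]+s[0]**2+s[1]**2)
    e=abs(np.linalg.norm(q[:,:2]-s[:2],axis=1)-r); print(s[:2],r,len(q),e.mean()); q=q[e<0.004]
# trajectory
C=np.array([.607,-.262]); psi=np.radians(-30); u=np.array([np.cos(psi),np.sin(psi)])
L=C+.02*u
for th in [0,10,20,30,40,45]:
    t=np.radians(th); zl=.09-.02*min(th/20,1)
    p=L+u*(.065*np.cos(t)-.0343*np.sin(t)); print(th,p,zl+.065*np.sin(t)+.0343*np.cos(t))
E
```

```text
[ 0.608  -0.2639] 0.07672408873888518 2063 0.0011725800027898722
[ 0.608  -0.2639] 0.07672120592036412 2062 0.0011707319344081138
[ 0.608  -0.2639] 0.07672120592036412 2062 0.0011707319344081138
0 [ 0.6806 -0.3045] 0.1243
10 [ 0.6746 -0.301 ] 0.1250660374766692
20 [ 0.6671 -0.2967] 0.12446276620912512
30 [ 0.6582 -0.2916] 0.13220467134980624
40 [ 0.6483 -0.2859] 0.138056519028606
45 [ 0.6431 -0.2829] 0.14021570337182415
```

Request:
carry_out:
  plan:
    - [[0, -0.001, -0.007], [0, 0, 0], 0]
    - [[0.001, -0.003, -0.018], [0, 0, 0], 0]
    - [[0.002, -0.005, -0.029], [0, 0, 0], 0]
    - [[0.002, -0.006, -0.036], [0, 0, 0], 0]
    - [[0.001, -0.0055, -0.037], [-0.0175, -0.03, 0], 0]
    - [[0, -0.005, -0.037], [-0.035, -0.06, 0], 0]
    - [[-0.0015, -0.0045, -0.0368], [-0.0525, -0.091, 0], 0]
    - [[-0.003, -0.0036, -0.0366], [-0.07, -0.121, 0], 0]

```text
time: 7.72
tcp_pos: [0.6751, -0.3008, 0.1234]
ee_rot: [171.7, -0.0, 60.1]
contact_force: [0.1, -0.3, -4.3]
gripper_width: 0.0092
```

```bash
python3 - <<'E'
from h import *
np.set_printoptions(suppress=True,precision=4)
s=ctrl.get_state(); print(s['tcp_pos'],s['ee_rot'],s['contact_force'],s['gripper_width'],s['joint_positions'])
grab('wrist','wrist7')
E
```

```text
[ 0.6751 -0.3008  0.1234] [171.7446  -0.0154  60.1345] [ 0.0557 -0.2544 -4.2634] 0.009225804541308289 [-33.4139  31.0103  78.1977   0.5908  62.5543  -3.7818]
```

View pics/wrist7.png

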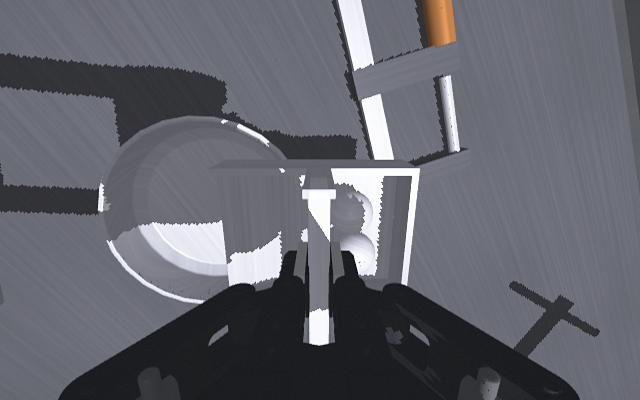

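Request:
carry_out:
  plan:
    - [[-0.001, 0.0005, 0], [-0.013, -0.0226, 0], 0]
    - [[-0.002, 0.001, 0], [-0.026, -0.045, 0], 0]
    - [[-0.003, 0.0015, 0], [-0.039, -0.068, 0], 0]
    - [[-0.004, 0.002, 0], [-0.052, -0.09, 0], 0]
    - [[-0.005, 0.0025, 0.0005], [-0.0655, -0.113, 0], 0]
    - [[-0.006, 0.003, 0.0005], [-0.0785, -0.136, 0], 0]
    - [[-0.007, 0.0035, 0.001], [-0.092, -0.159, 0], 0]
    - [[-0.008, 0.004, 0.001], [-0.105, -0.181, 0], 0]

```text
time: 8.43
tcp_pos: [0.6659, -0.2953, 0.1231]
ee_rot: [159.8, 0.0, 60.2]
contact_force: [0.4, -0.1, -5.2]
gripper_width: 0.0091
```

Request:
carry_out:
  plan:
    - [[0, 0, 0], [0, 0, 0], 0]
    - [[0, 0, 0], [0, 0, 0], 0]
    - [[-0.0015, 0.001, 0.0015], [-0.013, -0.0226, 0], 0]
    - [[-0.003, 0.0015, 0.0025], [-0.026, -0.045, 0], 0]
    - [[-0.004, 0.002, 0.004], [-0.039, -0.068, 0], 0]
    - [[-0.0055, 0.003, 0.005], [-0.052, -0.09, 0], 0]
    - [[-0.0065, 0.0035, 0.006], [-0.0655, -0.113, 0], 0]
    - [[-0.008, 0.0045, 0.007], [-0.0785, -0.136, 0], 0]

```text
time: 9.1
tcp_pos: [0.6581, -0.2909, 0.1301]
ee_rot: [150.8, 0.1, 60.2]
contact_force: [0.3, -0.5, -4.0]
gripper_width: 0.0091
```

```bash
python3 - <<'E'
from h import *
np.set_printoptions(suppress=True,precision=4)
s=ctrl.get_state(); print(s['tcp_pos'],s['ee_rot'],s['contact_force'],s['gripper_width'],s['joint_positions'])
grab('wrist','wrist8')
E
```

```text
[ 0.6581 -0.2909  0.1301] [150.8186   0.0572  60.1808] [ 0.3388 -0.4721 -3.9908] 0.009084753737157041 [-34.2096  18.7363  99.6589   3.8851  32.5514  -7.1389]
```

View pics/wrist8.png

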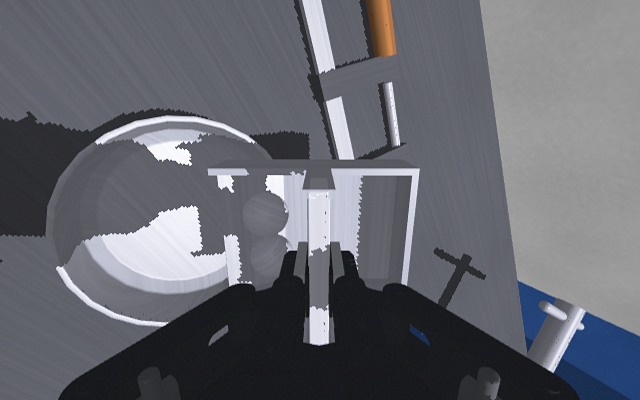

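Request:
carry_out:
  plan:
    - [[-0.002, 0.001, 0.0015], [-0.0175, -0.03, 0], 0]
    - [[-0.0035, 0.002, 0.003], [-0.035, -0.06, 0], 0]
    - [[-0.0055, 0.003, 0.0045], [-0.0525, -0.091, 0], 0]
    - [[-0.0075, 0.004, 0.006], [-0.07, -0.121, 0], 0]
    - [[-0.0095, 0.005, 0.007], [-0.0875, -0.151, 0], 0]
    - [[-0.0115, 0.006, 0.008], [-0.105, -0.181, 0], 0]
    - [[-0.013, 0.007, 0.009], [-0.1225, -0.212, 0], 0]
    - [[-0.015, 0.008, 0.01], [-0.14, -0.242, 0], 0]

```text
time: 9.82
tcp_pos: [0.6427, -0.2822, 0.1396]
ee_rot: [134.8, 0.1, 60.2]
contact_force: [1.2, 0.9, -2.9]
gripper_width: 0.0091
```

Request:
carry_out:
  plan:
    - [[0, 0, 0], [0, 0, 0], 0]
    - [[0, 0, 0], [0, 0, 0], 0]
    - [[0, 0, 0], [0, 0, 0], 0]
    - [[0, 0, 0], [0, 0, 0], 0]
    - [[0, 0, 0], [0, 0, 0], 0]
    - [[0, 0, 0], [0, 0, 0], 0]
    - [[0, 0, 0], [0, 0, 0], 0]
    - [[0, 0, 0], [0, 0, 0], 0]

```text
time: 10.48
tcp_pos: [0.6428, -0.2822, 0.1397]
ee_rot: [134.8, 0.1, 60.2]
contact_force: [-0.4, 1.2, -3.2]
gripper_width: 0.0088
```

```bash
python3 - <<'E'
from h import *
np.set_printoptions(suppress=True,precision=4)
s=ctrl.get_state(); print(s['tcp_pos'],s['ee_rot'],s['contact_force'],s['gripper_width'],s['joint_positions'])
grab('wrist','wrist9');grab('scene','scene9')
c=load('scene9'); cv2.imwrite('pics/crop9.png',cv2.resize(c['im'][120:270,170:370,::-1],None,fx=3.5,fy=3.5,interpolation=cv2.INTER_CUBIC))
E
```

```text
[ 0.6428 -0.2822  0.1397] [134.7886   0.1068  60.2097] [-0.402   1.1654 -3.1918] 0.008763995355894704 [-35.0558  13.3152 113.3014  23.9243   9.055  -27.4493]
```

View pics/wrist9.png

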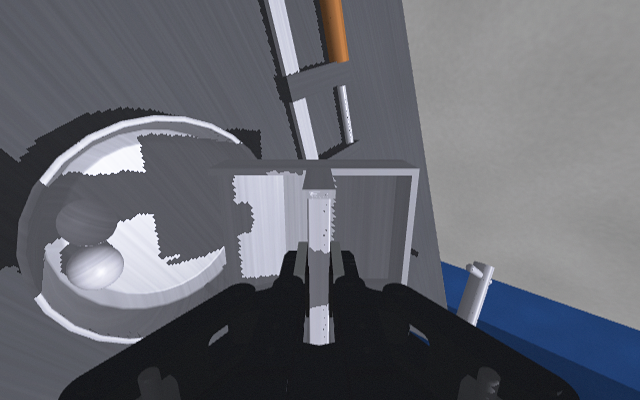

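View pics/crop9.png

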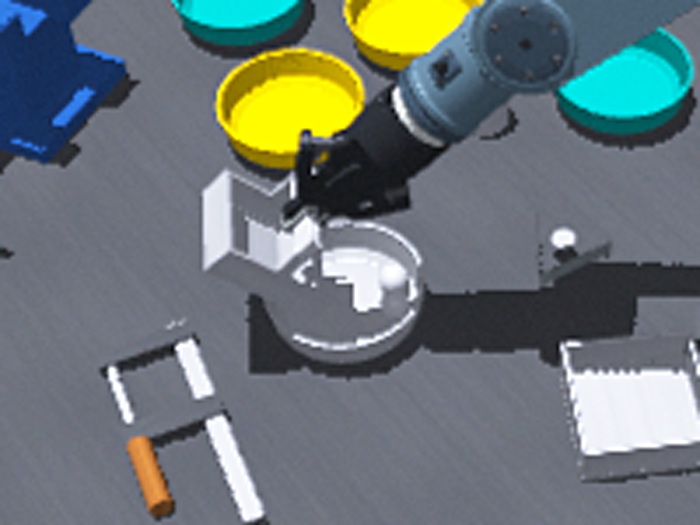

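Both balls lie in the bowl, at (85,225) and (95,268) in the wrist view, and the tray is empty at about 45°. I'll hold it for the rest of the couple of seconds, keeping to the same pose.

Request:
carry_out:
  plan:
    - [[0, 0, 0], [0, 0, 0], 0]
    - [[0, 0, 0], [0, 0, 0], 0]
    - [[0, 0, 0], [0, 0, 0], 0]
    - [[0, 0, 0], [0, 0, 0], 0]
    - [[0, 0, 0], [0, 0, 0], 0]
    - [[0, 0, 0], [0, 0, 0], 0]
    - [[0, 0, 0], [0, 0, 0], 0]
    - [[0, 0, 0], [0, 0, 0], 0]

```text
time: 11.25
tcp_pos: [0.6427, -0.2822, 0.1395]
ee_rot: [134.8, 0.1, 60.2]
contact_force: [-0.3, -0.2, -3.7]
gripper_width: 0.0091
```

Request:
carry_out:
  plan:
    - [[0, 0, 0], [0, 0, 0], 0]
    - [[0, 0, 0], [0, 0, 0], 0]
    - [[0, 0, 0], [0, 0, 0], 0]
    - [[0, 0, 0], [0, 0, 0], 0]
    - [[0, 0, 0], [0, 0, 0], 0]
    - [[0, 0, 0], [0, 0, 0], 0]
    - [[0, 0, 0], [0, 0, 0], 0]
    - [[0, 0, 0], [0, 0, 0], 0]

```text
time: 11.92
tcp_pos: [0.6427, -0.2822, 0.1396]
ee_rot: [134.8, 0.1, 60.2]
contact_force: [0.3, -0.6, -3.3]
gripper_width: 0.0091
```

Request:
carry_out:
  plan:
    - [[0, 0, 0], [0, 0, 0], 0]
    - [[0, 0, 0], [0, 0, 0], 0]
    - [[0, 0, 0], [0, 0, 0], 0]
    - [[0, 0, 0], [0, 0, 0], 0]
    - [[0, 0, 0], [0, 0, 0], 0]
    - [[0, 0, 0], [0, 0, 0], 0]
    - [[0, 0, 0], [0, 0, 0], 0]
    - [[0, 0, 0], [0, 0, 0], 0]

```text
time: 12.58
tcp_pos: [0.6427, -0.2822, 0.1396]
ee_rot: [134.8, 0.1, 60.2]
contact_force: [0.5, -0.7, -4.0]
gripper_width: 0.0094
```

```bash
python3 - <<'E'
from h import *
np.set_printoptions(suppress=True,precision=4)
s=ctrl.get_state(); print(s['tcp_pos'],s['ee_rot'],s['contact_force'],s['gripper_width'],s['joint_positions'])
im,d,i=grab('wrist','wrist10')
c=load('wrist10'); P=cloud(c)
for u,v in [(85,215),(95,262)]: print(P[v,u])
E
```

```text
[ 0.6427 -0.2822  0.1396] [134.7929   0.1078  60.211 ] [ 0.4558 -0.7357 -4.009 ] 0.009372041557696891 [-35.0551  13.311  113.3153  23.9352   9.0498 -27.462 ]
[ 0.5767 -0.2203  0.034 ]
[ 0.5606 -0.2461  0.0347]
```

View pics/wrist10.png

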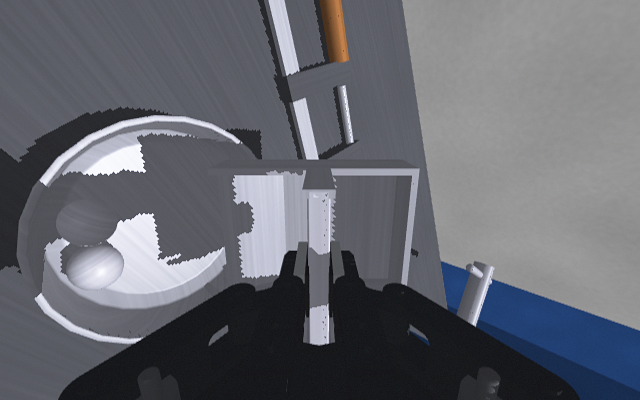

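Held at 45° for about 2.8 s, with the balls at rest. Levelling the tray now, rising as it turns.

Request:
carry_out:
  plan:
    - [[0.002, -0.001, 0.003], [0.026, 0.045, 0], 0]
    - [[0.005, -0.003, 0.006], [0.06, 0.104, 0], 0]
    - [[0.009, -0.005, 0.009], [0.095, 0.164, 0], 0]
    - [[0.014, -0.008, 0.012], [0.13, 0.225, 0], 0]
    - [[0.018, -0.01, 0.015], [0.165, 0.286, 0], 0]
    - [[0.022, -0.0125, 0.018], [0.2, 0.346, 0], 0]
    - [[0.026, -0.015, 0.021], [0.235, 0.407, 0], 0]
    - [[0.03, -0.017, 0.024], [0.27, 0.468, 0], 0]

```text
time: 13.3
tcp_pos: [0.6731, -0.2995, 0.1644]
ee_rot: [165.9, 0.0, 60.2]
contact_force: [-0.3, -0.0, -3.3]
gripper_width: 0.0092
```

```bash
python3 - <<'E'
from h import *
from scipy.spatial.transform import Rotation as R
s=ctrl.get_state(); print(s['tcp_pos'],s['ee_rot'],s['joint_positions'])
r=R.from_euler('xyz',s['ee_rot'],degrees=True); t=R.from_euler('xyz',[180,0,60],degrees=True)
print((t*r.inv()).as_rotvec())
E
```

```text
[ 0.67311538 -0.29954833  0.16437462] [1.65858832e+02 5.91358388e-03 6.02288709e+01] [-33.59775649  24.86730777  82.76894367   1.09185176  58.25712997
  -4.28691817]
[ 0.12306694  0.21393871 -0.00398699]
```

Request:
carry_out:
  plan:
    - [[0.002, -0.001, 0.001], [0.03, 0.053, 0], 0]
    - [[0.004, -0.001, 0.001], [0.06, 0.106, 0], 0]
    - [[0.005, -0.001, 0.001], [0.09, 0.16, 0], 0]
    - [[0.005, 0.003, 0.001], [0.115, 0.2, 0], 0]
    - [[0.004, 0.01, 0.001], [0.123, 0.214, 0], 0]
    - [[0.002, 0.025, 0.001], [0.123, 0.214, 0.01], 0]
    - [[0, 0.045, 0.001], [0.123, 0.214, 0.03], 0]
    - [[-0.002, 0.07, 0.001], [0.123, 0.214, 0.055], 0]

```text
time: 13.97
tcp_pos: [0.6709, -0.2297, 0.1647]
ee_rot: [179.9, -0.4, 63.3]
contact_force: [-0.3, 0.1, -3.3]
gripper_width: 0.0093
```

```bash
python3 - <<'E'
from h import *
from scipy.spatial.transform import Rotation as R
s=ctrl.get_state(); print(s['tcp_pos'],s['ee_rot'],s['joint_positions'])
r=R.from_euler('xyz',s['ee_rot'],degrees=True); t=R.from_euler('xyz',[180,0,90.2],degrees=True)
print((t*r.inv()).as_rotvec(), np.array([.611,.265,.162])-s['tcp_pos'])
E
```

```text
[ 0.67088191 -0.22972995  0.16473945] [179.92253853  -0.40164784  63.30782633] [-28.64936474  30.20504821  73.92017601   0.41677291  75.81143543
  -2.05885347]
[-0.00657397  0.00294923  0.4693597 ] [-0.05988191  0.49472995 -0.00273945]
```

Request:
carry_out:
  plan:
    - [[-0.0035, 0.028, 0], [-0.003, 0.002, 0.026], 0]
    - [[-0.007, 0.057, 0], [-0.006, 0.003, 0.053], 0]
    - [[-0.0105, 0.086, 0], [-0.006, 0.003, 0.081], 0]
    - [[-0.014, 0.115, 0], [-0.006, 0.003, 0.108], 0]
    - [[-0.0175, 0.144, 0], [-0.006, 0.003, 0.136], 0]
    - [[-0.021, 0.173, 0], [-0.006, 0.003, 0.164], 0]
    - [[-0.0245, 0.202, 0], [-0.006, 0.003, 0.191], 0]
    - [[-0.028, 0.231, 0], [-0.006, 0.003, 0.219], 0]

```text
time: 14.63
tcp_pos: [0.6424, 0.0031, 0.1648]
ee_rot: [179.9, -0.0, 75.9]
contact_force: [0.8, -0.3, -3.6]
gripper_width: 0.0091
```

Request:
carry_out:
  plan:
    - [[-0.0035, 0.029, 0], [0, 0, 0.028], 0]
    - [[-0.007, 0.058, 0], [0, 0, 0.055], 0]
    - [[-0.0105, 0.087, 0], [0, 0, 0.083], 0]
    - [[-0.014, 0.116, 0], [0, 0, 0.11], 0]
    - [[-0.0175, 0.144, 0], [0, 0, 0.136], 0]
    - [[-0.021, 0.17, 0], [0, 0, 0.161], 0]
    - [[-0.0235, 0.193, 0], [0, 0, 0.183], 0]
    - [[-0.0255, 0.212, 0], [0, 0, 0.201], 0]

```text
time: 15.3
tcp_pos: [0.6161, 0.2176, 0.1648]
ee_rot: [179.8, -0.1, 87.6]
contact_force: [0.9, -0.6, -3.5]
gripper_width: 0.0093
```

```bash
python3 - <<'E'
from h import *
from scipy.spatial.transform import Rotation as R
s=ctrl.get_state(); print(s['tcp_pos'],s['ee_rot'],s['joint_positions'])
r=R.from_euler('xyz',s['ee_rot'],degrees=True); t=R.from_euler('xyz',[180,0,90.2],degrees=True)
print((t*r.inv()).as_rotvec(), np.array([.611,.265,.162])-s['tcp_pos'])
E
```

```text
[0.61606033 0.21757115 0.16476685] [ 1.79784071e+02 -9.08421841e-02  8.76098387e+01] [9.04119931e+00 2.34142049e+01 8.35445120e+01 4.84056312e-02
 7.28116388e+01 1.14173199e+01]
[-0.00151331  0.00379861  0.04520977] [-0.00506033  0.04742885 -0.00276685]
```

```bash
python3 - <<'E'
from h import *
np.set_printoptions(suppress=True,precision=4)
def edges(tag,reg):
    c=load(tag); o,_=ray(c,320,200); print(tag,'cam',o)
    hsv=cv2.cvtColor(c['im'],cv2.COLOR_RGB2HSV)
    om=(hsv[:,:,0]>3)&(hsv[:,:,0]<25)&(hsv[:,:,1]>80)
    P=cloud(c); 
    M=np.zeros_like(om); M[reg]=1; om&=M
    z=P[:,:,2]; om&=(z>0.0115)&(z<0.03)
    v,u=np.where(om); q=np.array([onplane(c,a,b,.015)[:2] for a,b in zip(u,v)])
    print('z',np.median(z[om]))
    def line(sel_axis,rng,side):
        # extreme along sel_axis per bin of the other axis
        other=1-sel_axis; pts=[]
        for b in np.arange(rng[0],rng[1],.004):
            k=q[(q[:,other]>=b)&(q[:,other]<b+.004)]
            if len(k)>3:
                pts.append((b+.002, k[:,sel_axis].max() if side>0 else k[:,sel_axis].min()))
        pts=np.array(pts)
        if len(pts)<5: return None
        p=np.polyfit(pts[:,0],pts[:,1],1)
        for _ in range(3):
            r=pts[:,1]-np.polyval(p,pts[:,0]); g=pts[abs(r)<max(.0015,1.5*np.median(abs(r)))]; p=np.polyfit(g[:,0],g[:,1],1)
        return np.degrees(np.arctan(p[0])),np.polyval(p,.265 if sel_axis==0 else .608),len(g)
    print(' xmin',line(0,(.215,.315),-1),' xmax',line(0,(.215,.315),1))
    print(' ymin',line(1,(.54,.68),-1),' ymax',line(1,(.54,.68),1))
edges('scene0',np.s_[280:365,330:415])
edges('wrist1',np.s_[125:240,250:385])
edges('wrist2',np.s_[135:310,210:430])
edges('wrist4',np.s_[135:310,190:430])
grab('wrist','wrist11'); 
E
```

```text
scene0 cam [1.0385 0.5357 1.1546]
z 0.014619801082689461
 xmin (np.float64(4.030757164882338), np.float64(0.5331676380223649), 14)  xmax (np.float64(-0.5425916659589491), np.float64(0.6876839730412844), 20)
 ymin (np.float64(0.21135877394823752), np.float64(0.31620301397190953), 23)  ymax (np.float64(0.5338370154884744), np.float64(0.3246699453761991), 27)
wrist1 cam [0.6109 0.3425 0.3929]
z 0.015433385499508054
 xmin (np.float64(-0.3750588628673479), np.float64(0.528242288632183), 17)  xmax (np.float64(-0.32725285243053515), np.float64(0.6864397911327877), 16)
 ymin (np.float64(0.3652455586628203), np.float64(0.3139250248486315), 32)  ymax (np.float64(0.4677460187586928), np.float64(0.3231855288886741), 35)
wrist2 cam [0.6087 0.3429 0.2306]
z 0.015432810712912266
 xmin (np.float64(-0.6517320490462072), np.float64(0.5281619925615753), 22)  xmax (np.float64(-0.43404598430355446), np.float64(0.686543346667773), 21)
 ymin (np.float64(0.43883955997932267), np.float64(0.3132651232338188), 32)  ymax (np.float64(0.36510340676520003), np.float64(0.3231783972509951), 35)
wrist4 cam [0.6123 0.3418 0.2133]
z 0.015434021055238969
 xmin (np.float64(-0.6644864291344916), np.float64(0.5281259028523578), 25)  xmax (np.float64(-0.38685355674854516), np.float64(0.6865288865926014), 25)
 ymin (np.float64(0.34792465103493747), np.float64(0.31331962073127745), 32)  ymax (np.float64(0.602809300118406), np.float64(0.3233222091927629), 35)
```

View pics/wrist11.png

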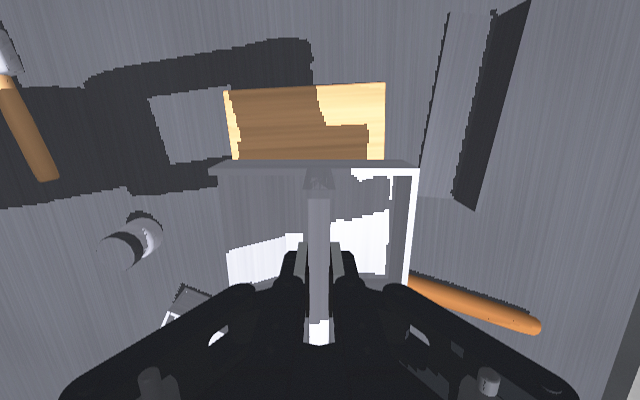

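The board edges agree on a board yaw of about +0.45° and a centre near (0.6075, 0.264) in the wrist camera frame. The tray started about 4–5 mm toward +x of that, so I'll set it down on the true middle, with TCP at about (0.6077, 0.265) and yaw 90.4.

Request:
carry_out:
  plan:
    - [[-0.002, 0.012, 0], [0, 0.001, 0.012], 0]
    - [[-0.004, 0.023, -0.003], [-0.001, 0.002, 0.024], 0]
    - [[-0.006, 0.033, -0.01], [-0.001, 0.003, 0.034], 0]
    - [[-0.0075, 0.041, -0.02], [-0.0015, 0.004, 0.042], 0]
    - [[-0.0084, 0.0465, -0.032], [-0.0015, 0.004, 0.0487], 0]
    - [[-0.0084, 0.0475, -0.043], [-0.0015, 0.004, 0.0487], 0]
    - [[-0.0084, 0.0475, -0.05], [-0.0015, 0.004, 0.0487], 0]
    - [[-0.0084, 0.0475, -0.05], [-0.0015, 0.004, 0.0487], 0]

```text
time: 16.02
tcp_pos: [0.6053, 0.2674, 0.1113]
ee_rot: [-179.7, -0.0, 90.5]
contact_force: [0.2, 0.7, -4.5]
gripper_width: 0.0091
```

```bash
python3 - <<'E'
from h import *
from scipy.spatial.transform import Rotation as R
np.set_printoptions(suppress=True,precision=4)
s=ctrl.get_state(); print(s['tcp_pos'],s['ee_rot'],s['contact_force'])
r=R.from_euler('xyz',s['ee_rot'],degrees=True); t=R.from_euler('xyz',[180,0,90.4],degrees=True)
print((t*r.inv()).as_rotvec())
grab('wrist','wrist12'); grab('scene','scene12')
c=load('wrist12');P=cloud(c)
zb=s['tcp_pos'][2]-.0699+.1
reg=np.zeros((400,640),bool); reg[150:345,290:360]=1
m=reg&(abs(P[:,:,2]-zb)<0.008)
for v in range(196,250,8):
    us=np.where(m[v])[0]
    if len(us): a=onplane(c,us.min()-.5,v,zb);b=onplane(c,us.max()+.5,v,zb);print(v,us.min(),us.max(),a[:2],b[:2],(a+b)[0]/2)
hsv=cv2.cvtColor(c['im'],cv2.COLOR_RGB2HSV)
om=(hsv[:,:,0]>3)&(hsv[:,:,0]<25)&(hsv[:,:,1]>80)&(abs(P[:,:,2]-.016)<.004)
for v in range(130,260,5):
    us=np.where(om[v,190:440])[0]+190
    if len(us)>5: a=onplane(c,us.min()-.5,v,.015);b=onplane(c,us.max()+.5,v,.015);print('board',v,a[:2],b[:2],((a+b)/2)[0],(b-a)[0])
E
```

```text
[0.6053 0.2674 0.1113] [-179.6869   -0.0465   90.5317] [ 0.2259  0.6863 -4.5282]
[-0.0008 -0.0055 -0.0023]
196 302 335 [0.5984 0.3115] [0.6128 0.3117] 0.6055776696985167
204 307 330 [0.6005 0.308 ] [0.6107 0.3081] 0.6056108588808887
212 307 330 [0.6005 0.3044] [0.6108 0.3045] 0.6056434704532307
220 308 329 [0.6009 0.3007] [0.6104 0.3008] 0.6056768685357428
228 308 329 [0.6009 0.297 ] [0.6105 0.2971] 0.6057106863342333
236 308 329 [0.6009 0.2932] [0.6106 0.2933] 0.6057451306652679
244 308 329 [0.6009 0.2893] [0.6107 0.2894] 0.6057802191030219
board 145 [0.5269 0.3197] [0.6606 0.321 ] 0.5937504663188637 0.133617396584923
board 150 [0.5274 0.3155] [0.6804 0.317 ] 0.6039005127495827 0.15295843794848407
board 155 [0.527  0.3113] [0.6868 0.3129] 0.6069128071822932 0.159727904491632
```

View pics/wrist12.png

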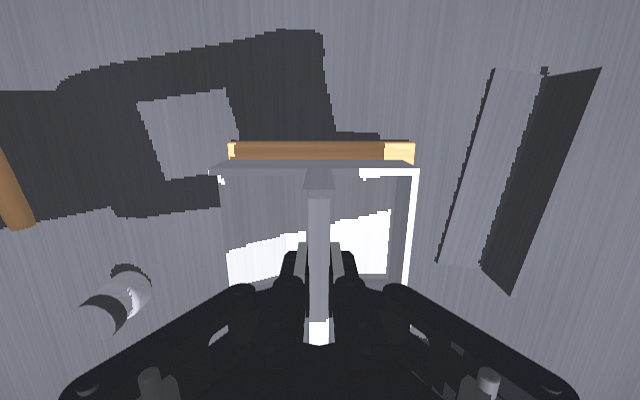

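Request:
carry_out:
  plan:
    - [[0.001, -0.001, -0.006], [0, -0.002, -0.001], 0]
    - [[0.0015, -0.002, -0.014], [0, -0.004, -0.001], 0]
    - [[0.0015, -0.002, -0.021], [0, -0.004, -0.001], 0]
    - [[0.0015, -0.002, -0.027], [0, -0.004, -0.001], 0]
    - [[0.0015, -0.002, -0.032], [0, -0.004, -0.001], 0]
    - [[0.0015, -0.002, -0.034], [0, -0.004, -0.001], 0]
    - [[0.0015, -0.002, -0.034], [0, -0.004, -0.001], 0]
    - [[0.0015, -0.002, -0.034], [0, -0.004, -0.001], 0]

```text
time: 16.78
tcp_pos: [0.6084, 0.2657, 0.08]
ee_rot: [179.9, -0.1, 90.5]
contact_force: [-1.3, 0.4, -3.5]
gripper_width: 0.0092
```

```bash
cat > chk.py <<'E'
from h import *
import sys
from scipy.spatial.transform import Rotation as R
np.set_printoptions(suppress=True,precision=4)
tag=sys.argv[1]
s=ctrl.get_state(); print(s['tcp_pos'],s['ee_rot'],s['contact_force'],s['ft_torque'])
r=R.from_euler('xyz',s['ee_rot'],degrees=True); t=R.from_euler('xyz',[180,0,90.4],degrees=True)
print((t*r.inv()).as_rotvec())
grab('wrist',tag)
s=ctrl.get_state(); print(s['tcp_pos'],s['ee_rot'])
c=load(tag);P=cloud(c)
zb=s['tcp_pos'][2]-.0699+.1
reg=np.zeros((400,640),bool); reg[150:345,290:360]=1
m=reg&(abs(P[:,:,2]-zb)<0.008); pts=[]
for v in range(204,250,3):
    us=np.where(m[v])[0]
    if len(us): a=onplane(c,us.min()-.5,v,zb);b=onplane(c,us.max()+.5,v,zb);pts.append(((a+b)/2)[:2])
pts=np.array(pts); p=np.polyfit(pts[:,1],pts[:,0],1); print('bar x at y.264',np.polyval(p,.264),'yaw',-np.degrees(p[0]))
q=P[m]; print('bar ymax',np.percentile(q[:,1],99.5))
hsv=cv2.cvtColor(c['im'],cv2.COLOR_RGB2HSV)
om=(hsv[:,:,0]>3)&(hsv[:,:,0]<25)&(hsv[:,:,1]>80)&(abs(P[:,:,2]-.016)<.004)
E=[]
for v in range(130,300,3):
    us=np.where(om[v,190:440])[0]+190
    if len(us)>5:
        a=onplane(c,us.min()-.5,v,.015);b=onplane(c,us.max()+.5,v,.015); w=(b-a)[0]
        if w>.157: E.append([((a+b)/2)[0],((a+b)/2)[1],w])
if E: E=np.array(E); print('board mid x,y,w',E.mean(0))
ym=[]
for u in range(250,390,5):
    vs=np.where(om[120:200,u])[0]+120
    if len(vs)>3: ym.append(onplane(c,u,vs.min()-.5,.015)[:2])
if ym: ym=np.array(ym); p=np.polyfit(ym[:,0],ym[:,1],1); print('board ymax at .607',np.polyval(p,.607),np.degrees(p[0]))
E
python3 chk.py wrist13
```

```text
[0.6084 0.2657 0.08  ] [179.8703  -0.1026  90.4628] [-1.3271  0.4293 -3.4627] [0.039  0.0164 0.0085]
[-0.0018  0.0022 -0.0011]
[0.6086 0.2658 0.0803] [179.8409  -0.1098  90.4626]
bar x at y.264 0.6089213134518423 yaw 0.5158221835344612
bar ymax 0.31334007725577623
board mid x,y,w [0.6073 0.2762 0.1587]
board ymax at .607 0.32370857189445756 0.4399641621694483
```

View pics/wrist13.png

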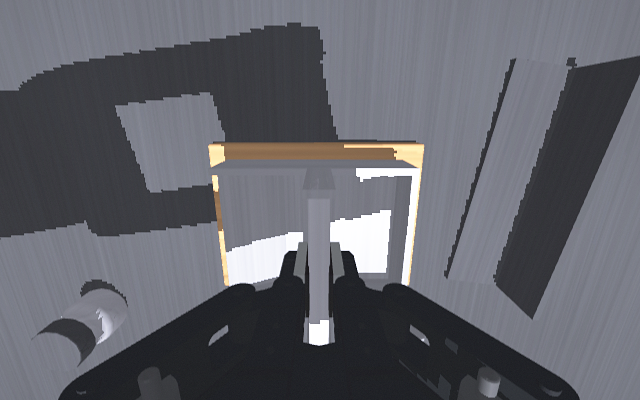

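Request:
carry_out:
  plan:
    - [[-0.0007, -0.0003, -0.001], [-0.001, 0.001, -0.001], 0]
    - [[-0.0015, -0.0005, -0.0025], [-0.001, 0.002, -0.001], 0]
    - [[-0.0015, -0.0005, -0.004], [-0.001, 0.002, -0.001], 0]
    - [[-0.0015, -0.0005, -0.0055], [-0.001, 0.002, -0.001], 0]
    - [[-0.0015, -0.0005, -0.0065], [-0.001, 0.002, -0.001], 0]
    - [[-0.0015, -0.0005, -0.007], [-0.001, 0.002, -0.001], 0]
    - [[-0.0015, -0.0005, -0.0075], [-0.001, 0.002, -0.001], 0]
    - [[-0.0015, -0.0005, -0.0075], [-0.001, 0.002, -0.001], 0]

```text
time: 17.5
tcp_pos: [0.6071, 0.2652, 0.0726]
ee_rot: [180.0, -0.1, 90.4]
contact_force: [0.0, 0.6, -3.2]
gripper_width: 0.009
```

```bash
python3 chk.py wrist14
```

```text
[0.6071 0.2652 0.0726] [179.965   -0.051   90.4017] [ 0.0485  0.6393 -3.2492] [0.0385 0.0451 0.0358]
[-0.0009  0.0006 -0.    ]
[0.6071 0.2652 0.0727] [179.9582  -0.0539  90.4005]
bar x at y.264 0.6076704752725367 yaw 0.5496342368408885
bar ymax 0.3128973926712485
board mid x,y,w [0.6074 0.2668 0.1587]
board ymax at .607 0.3235772475928833 0.8432228915793266
```

Request:
carry_out:
  plan:
    - [[0, 0, -0.0005], [0, 0, 0], 0]
    - [[0, 0, -0.001], [0, 0, 0], 0]
    - [[0, 0, -0.0015], [0, 0, 0], 0]
    - [[0, 0, -0.002], [0, 0, 0], 0]
    - [[0, 0, -0.0023], [0, 0, 0], 0]
    - [[0, 0, -0.0023], [0, 0, 0], 0]

```text
time: 18.05
tcp_pos: [0.6071, 0.2652, 0.0703]
ee_rot: [180.0, -0.0, 90.4]
contact_force: [0.7, 0.3, -3.3]
gripper_width: 0.0093
```

Request:
carry_out:
  plan:
    - [[0, 0, -0.0003], [0, 0, 0], 0]
    - [[0, 0, -0.0006], [0, 0, 0], 0]
    - [[0, 0, -0.0008], [0, 0, 0], 0]
    - [[0, 0, -0.0008], [0, 0, 0], 0]

```text
time: 18.38
tcp_pos: [0.6072, 0.2652, 0.0699]
ee_rot: [180.0, -0.0, 90.4]
contact_force: [-1.7, -1.0, 1.1]
gripper_width: 0.0093
```

The force went from -3.3 to +1.1 N, so the board now carries the tray. Opening the fingers.

Request:
carry_out:
  plan:
    - [[0, 0, 0], [0, 0, 0], 0.01]
    - [[0, 0, 0], [0, 0, 0], 0.012]
    - [[0, 0, 0], [0, 0, 0], 0.015]
    - [[0, 0, 0], [0, 0, 0], 0.02]
    - [[0, 0, 0], [0, 0, 0], 0.03]
    - [[0, 0, 0], [0, 0, 0], 0.045]
    - [[0, 0, 0], [0, 0, 0], 0.06]
    - [[0, 0, 0], [0, 0, 0], 0.06]

```text
time: 19.05
tcp_pos: [0.6072, 0.2653, 0.07]
ee_rot: [179.9, -0.1, 90.4]
contact_force: [-0.2, -0.3, -0.5]
gripper_width: 0.06
```

```bash
python3 chk.py wrist15
```

```text
[0.6072 0.2653 0.07  ] [179.9499  -0.0514  90.4071] [-0.225  -0.3218 -0.5262] [-0.0288  0.0012 -0.0037]
[-0.0009  0.0009 -0.0001]
[0.6072 0.2653 0.07  ] [179.953   -0.0499  90.4068]
bar x at y.264 0.6077284458317889 yaw 0.4605670388346198
bar ymax 0.31299012764433726
board mid x,y,w [0.6073 0.2814 0.1586]
board ymax at .607 0.3234183891609165 0.39128838356643375
```

View pics/wrist15.png

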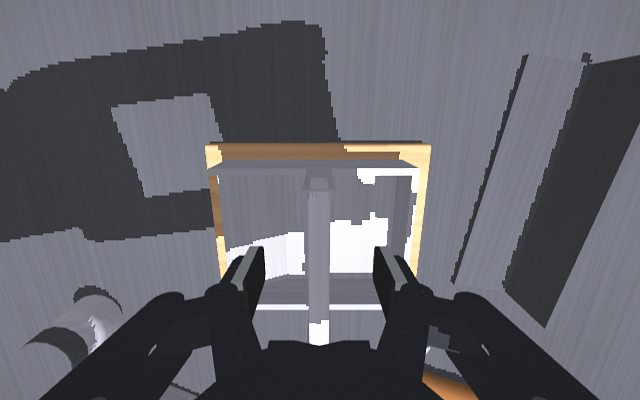

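The tray is released and stands centred on the board. Rising straight up and clear.

Request:
carry_out:
  plan:
    - [[0, 0, 0.01], [0, 0, 0], 0.06]
    - [[0, 0, 0.025], [0, 0, 0], 0.06]
    - [[0, 0, 0.045], [0, 0, 0], 0.06]
    - [[0, 0, 0.07], [0, 0, 0], 0.06]
    - [[0, 0, 0.1], [0, 0, 0], 0.06]
    - [[0, 0, 0.13], [0, 0, 0], 0.06]
    - [[0, 0, 0.155], [0, 0, 0], 0.06]
    - [[0, 0, 0.17], [0, 0, 0], 0.06]

```text
time: 19.77
tcp_pos: [0.6085, 0.2656, 0.2451]
ee_rot: [179.6, -0.1, 90.4]
contact_force: [0.9, -0.5, 1.3]
gripper_width: 0.0599
```

Request:
carry_out:
  plan:
    - [[-0.01, 0, 0.01], [0, 0, 0], 0.06]
    - [[-0.025, 0, 0.02], [0, 0, 0], 0.06]
    - [[-0.045, 0, 0.03], [0, 0, 0], 0.06]
    - [[-0.065, 0, 0.04], [0, 0, 0], 0.06]
    - [[-0.08, 0, 0.05], [0, 0, 0], 0.06]
    - [[-0.09, 0, 0.05], [0, 0, 0], 0.06]
    - [[-0.09, 0, 0.05], [0, 0, 0], 0.06]
    - [[-0.09, 0, 0.05], [0, 0, 0], 0.06]

```text
time: 20.43
tcp_pos: [0.5185, 0.2657, 0.2952]
ee_rot: [179.6, -0.1, 90.4]
contact_force: [0.3, 1.1, 0.3]
gripper_width: 0.0604
```

```bash
python3 - <<'E'
from h import *
np.set_printoptions(suppress=True,precision=4)
print(ctrl.get_state()['tcp_pos'],ctrl.get_state()['time'])
grab('wrist','wrist16'); grab('scene','scene16'); grab('side','side16')
c=load('wrist16'); P=cloud(c)
m=(abs(P[:,:,2]-.1)<.008); q=P[m]; q=q[abs(q[:,0]-.608)<.03]; print('bar',cv2.minAreaRect((q[:,:2]*1000).astype(np.float32)))
hsv=cv2.cvtColor(c['im'],cv2.COLOR_RGB2HSV)
om=(hsv[:,:,0]>3)&(hsv[:,:,0]<25)&(hsv[:,:,1]>80)&(abs(P[:,:,2]-.0155)<.003)
q=P[om]; q=q[(abs(q[:,0]-.608)<.12)&(abs(q[:,1]-.265)<.09)]; print('board',len(q),cv2.minAreaRect((q[:,:2]*1000).astype(np.float32)))
c=load('scene16'); P=cloud(c); 
cv2.imwrite('pics/crop16.png',cv2.resize(c['im'][160:370,190:430,::-1],None,fx=2.8,fy=2.8,interpolation=cv2.INTER_CUBIC))
E
```

```text
[0.5185 0.2657 0.2952] 20.4333
bar ((607.6444091796875, 264.3392333984375), (14.189798355102539, 98.1931381225586), 0.3796049952507019)
board 1028 ((607.3833618164062, 263.9527282714844), (159.21397399902344, 119.57128143310547), 0.4975995421409607)
```

View pics/wrist16.png

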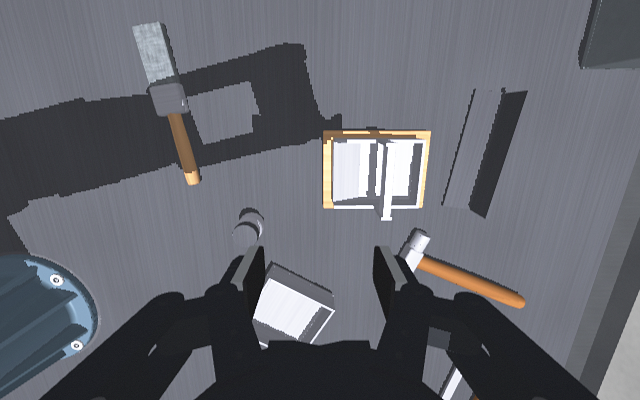

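View pics/crop16.png

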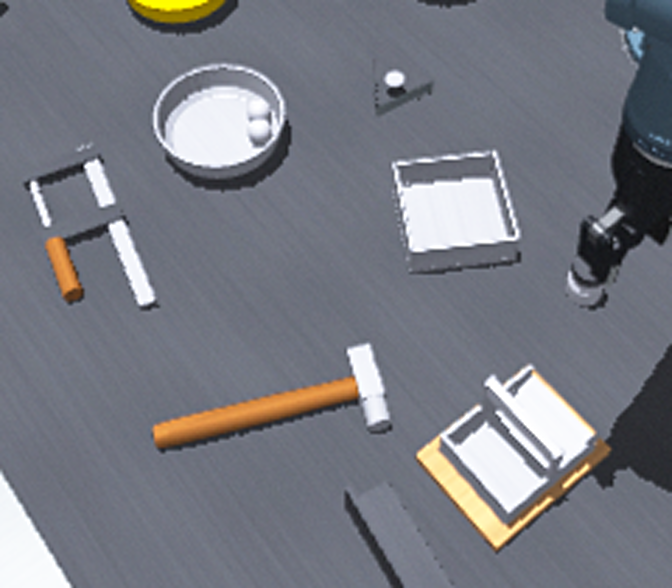

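View pics/side16.png

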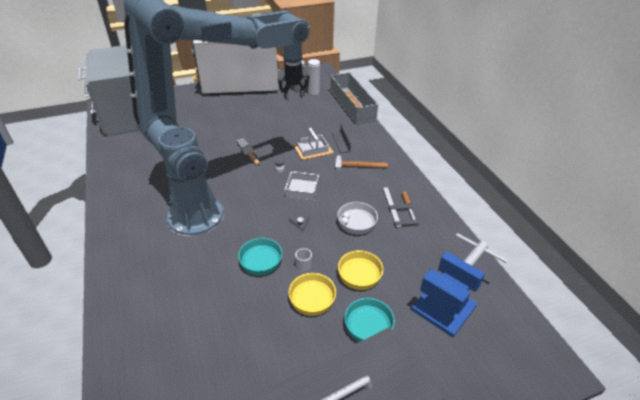

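The last pictures show both balls in the bowl and the box empty. The tray is centred within 0.5 mm and 0.1° of the board, the other things have not moved, and the arm is clear. Handing in.

```bash
python3 -c "
from plant import ctrl
print(ctrl.hand_in())"
```

```text
the job is handed in; nothing more can be done
None
```

The job is done and handed in at about 20.6 s, well under the 67 s limit.

**What I did:** I gripped the tray by its crossbar and carried it level to the round steel bowl. There I tipped it lip-down to 45° and held it for about 2.8 s. Then I levelled it, carried it back, lowered it onto the board (contact force about 4 N), let go and moved the arm clear.

**Last checks:**
- **Balls:** both lie in the steel bowl, seen from the scene and side cameras.
- **Box and other things:** the square box is empty, and nothing else looks moved in the before and after pictures. I compared these by eye and did not measure them.
- **Tray:** its centre is within about 0.5 mm of the board's middle, its sides are within about 0.1° of parallel, and its bar is at the expected height.

**Disagreements:** the wrist and scene cameras differed by 1–3 mm on where the board lies, so I placed the tray by the wrist camera. It had started about 4–5 mm off the board's middle towards +x, so I set it down on the measured middle rather than where it began. No check failed.

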